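# Scrub the jar and lower the glassware into the cleaning tank

### The arm

A 6-joint arm with a two-finger parallel gripper is mounted at the origin on the work surface. World frame = base frame: x ahead of the robot, y to its left, z up, the work surface at z = 0. Lengths are in mm, angles in rad, forces in N, time in s.
With the tool pointing down it reaches from about 275 to 1000 mm from the base axis. Payload 8.4 kg.
Tool frame: the origin (TCP) lies on the centre line of the jaws, within the pads' length; the fingertips stand 17 mm ahead of it and the grasp point (between the pads) lies 2 mm behind it; z points along the fingers, y is the line along which they close (so a half turn about z gives the same grasp; the last joint's range is limited). The gripper opens to 85 mm and grips with 20 to 120 N. Pads are 22 mm wide; open, the fingers measure 114 mm over their backs; the gripper's body (76 mm by 85 mm) begins 54 mm behind the grasp point. The pads swing forward as they close: fully open they stand 13 mm farther back than shut.
Start: joints at [1.281, 0.353, 1.633, -0, 1.155, -0.002], TCP at [177.401, 599.297, 248.281] pointing down, gripper open.
Joint ranges: [-2.63, 2.63], [-0.92, 2.1], [0.06, 2.66], [-1.3, 4.44], [0, 2.69], [-3.02, 3.02]. Speed limits (rad/s): [2.22, 2.22, 2.79, 3.14, 3.14, 3.14].

### API

Orientations are given as [roll, pitch, yaw] about the fixed x, y, z axes, in that order (R = Rz(yaw) Ry(pitch) Rx(roll)).
In Python, from rig import r, eyes gives the robot as it stands. The module is installed in compiled form; this text tells all that it offers.
- The arm moves only by the shell command python3 -m inch 'ROWS' [FORCE]. ROWS is JSON, a list of rows, each a list of 7 numbers: the shift along the tool's x, y, z in m, then the turn, a rotation vector about the tool's x, y, z in degrees, then the closure, from -1 (fully open) to 1 (shut). In form: [[x, y, z, rx, ry, rz, gripper], ...]. A call has 1 to 8 rows; each row shifts and turns the commanded pose from where the row before left it, along the tool's axes as they then stand; what a row does not reach is not made up. A row lasts 1/10 s, in which the tool goes at most 50 mm and 8.59 degrees, less where a joint would pass 70% of its speed; a pose out of reach is approached as far as the arm can. A call with a gripper value outside its range is refused whole. The fingers move at their own pace and stop on an object; FORCE is the grip in N (left out, the last holds). Time passes only in rows, so rows that do not move let the fingers close. It gives the time, the measured TCP pose, the force, the opening and the grip force at its end, in the units of the state.
- r.sense(): the state, without advancing time (a new reading comes with each control period).
- eyes.grab_frame(name): name is "side" or "top"; returns a dict with "img" (384x512x3 uint8, blue, green, red), "fx", "fy", "cx", "cy" (pixels), "R" (3x3) and "t" (3): a world point X has camera coordinates R X + t. Camera axes: x right, y down, z forward; pixel columns grow to the right and rows downward; lengths in mm; the calibration is good to about 2 mm. A picture is of the moment at which its call begins. There is no depth.
- r.sign_off(): hands the job in; it is judged then, once.
The state is a dict: "clock": time; "qpos": joint angles; "qvel": joint speeds; "joint_efforts": joint torques, N m; "eef_pos": TCP position; "tcp_rot": TCP orientation; "contact_force": force on the tool from outside, world axes, zero at the start; "wrist_torque": the same for the moment, N m; "opening": opening from 0.0 (shut) to 1.0 (fully open); "grasp_force": force on a finger pad.
Only numpy, scipy, OpenCV 4.12 (cv2) and the standard library are available. Lean on these libraries where they do the work, as an engineer would, in place of code of your own. Each camera call takes 0.05 s, during which the arm holds its last target. There are 200 camera calls.

### The job

Pull the tank's basket up by its T handle, click by click, to the top notch and let it hang on the pawl; then scrub the inside of the tall jar with the long brush, pushing it to the bottom three times and drawing its tip well up into the upper half in between without taking it out. After that stand the jar and every small beaker upright in the raised basket, lift the pawl's lever and keep it lifted until the basket has sunk all the way down, and leave the brush standing in its holder, handle up, without knocking over or shoving the other things on the bench (the tall jar must not fall over either).

Things in the scene. Friction and masses are not known exactly. Their poses are not given: they have to be found in the camera images.
- station: dry steel cleaning tank, 220 mm (x) by 260 mm (y) outside and 100 mm tall, fixed to the bench, with a ratchet post at its +y side; origin at the centre of the tank's underside on the bench, z up. The post and its rail stand at x 0, y +165 mm; a small white panel is on the tank's -x side
- lift (a joint): height of the sliding rail and basket, m: 0 fully down, 0.097 upper stop. Five teeth: at 0.018, 0.036, 0.054, 0.072 and 0.090 (top notch) the sprung pawl catches under a tooth and holds it. Pulling straight up takes 10 to 20 N at 40 mm/s; rail and basket weigh 0.75 kg; a damper (110 N s/m) lets them sink at about 0.1 m/s while the pawl is held open
- lift_handle (a point): middle of the T handle on top of the rail: a round bar 14 mm thick and 70 mm long, lying along the station's x; 212 mm above the bench when the basket is down, 302 mm at the top notch; free from above, moves with the rail
- basket_floor (a point): centre of the wire basket's inner floor, axes as the station's; 20 mm above the bench when down, 110 mm at the top notch. Inside 178 mm (x) by 210 mm (y), walls 30 mm high; room for four vessels (x +-45, y +-53 mm). A hanger strip (x within +-11 mm) rises at y +107 mm to 120 mm above the floor and joins the rail
- pawl (a joint): angle of the sprung pawl, rad: 0 engaged, positive when its lever is lifted, up to 0.6. Its toe clears the teeth above about 0.35; hold it there until the rail is fully down, or it catches in the next notch. The spring (0.05 to 0.1 N m) brings it back when let go. Lifting the lever end takes 1 to 4 N
- pawl_grip (a point): middle of the black grip on the end of the pawl's lever, a block 30 mm long (along the lever) by 16 mm wide (across) by 22 mm tall. The lever points to the station's -x, level at joint 0, 140 mm above the bench; its end goes up on an arc of 120 mm radius about the pivot
- pawl_pivot (a point): the pawl's pivot pin on the post (fixed), along the station's y, 12 mm on the -x side of the rail's middle, 140 mm above the bench
- jar: tall open glass jar with a white rim and a paper label band, 64 mm outside diameter, 120 mm tall, wall 4 mm (56 mm inside), floor 5 mm thick, 0.30 kg; stands loose on the bench; origin at the centre of its underside, z up
- beaker1: open glass beaker with a white rim and a paper label band, 54 mm outside diameter, 80 mm tall, wall 4 mm, 0.14 kg; origin at the centre of its underside, z up to the rim; two or three such beakers are present, an absent one reads None
- beaker2: open glass beaker with a white rim and a paper label band, 54 mm outside diameter, 80 mm tall, wall 4 mm, 0.14 kg; origin at the centre of its underside, z up to the rim; two or three such beakers are present, an absent one reads None
- beaker3: open glass beaker with a white rim and a paper label band, 54 mm outside diameter, 80 mm tall, wall 4 mm, 0.14 kg; origin at the centre of its underside, z up to the rim; two or three such beakers are present, an absent one reads None
- brush: long bottle brush, 230 mm: white bristle head 40 mm diameter from 0 to 85 mm, thin steel stem, round wooden handle 16 mm thick from 140 to 230 mm; 0.09 kg. Origin at the tip of the bristles, z along the stem to the handle's end. At the start it stands in its holder, handle up, perhaps leaning a few degrees
- holder: fixed white plastic brush holder: an open pot 75 mm tall, 60 mm outside and 52 mm inside diameter, floor 6 mm thick, on a 90 mm foot; origin at the centre of its underside on the bench
- pipettes1: bystander: clear cup 88 mm wide at the rim, 110 mm tall, full of white pipettes standing 200 mm high; origin under its centre
- pipettes2: bystander: a second such cup of pipettes; origin under its centre
- reagent: bystander: capped bottle 60 mm diameter, 140 mm tall; origin under its centre

How it is judged:
By the outcome, as a careful person would: the job done as asked, in the order asked, and still so for the second after the job is handed in, with the robot touching nothing.
Of beaker1, beaker2, beaker3 only 2 to 3 are there at a start; the rules pass over those that are not, and their reading is None.
At some moment in a run one of beaker1, beaker2, beaker3 may be knocked a few centimetres aside while the robot is not near it.
It also fails if it takes over 210 s, if anything falls off the work surface, if the arm or the gripper's body presses on something with over 40 N, if the wrist force passes 120 N, or if a joint passes its speed limit or range.

## Working session

There is one attempt and no reset: what is moved stays moved. The work goes in short steps, Python scripts to look and compute and a shell command to move; the robot and the scene stay as the last step left them, time stands still between calls to the robot, and variables do not carry over. Pictures are saved under pics/ and viewed, at most 18 in all, crops included, and the job is handed in when it is done.

```bash
mkdir -p pics; ls
python3 - <<'E'
from rig import r, eyes
import cv2
print(r.sense())
for n in("side","top"):
    f=eyes.grab_frame(n); cv2.imwrite(f"pics/{n}0.png",f["img"])
    print({k:(v.tolist() if hasattr(v,'tolist') else v) for k,v in f.items() if k!="img"})
E
```

```text
pics
{'clock': 0.0, 'qpos': array([ 1.28060780e+00,  3.53645434e-01,  1.63411355e+00,  3.79063774e-06,
        1.15525392e+00, -2.41481231e-03]), 'qvel': array([-0.00084838, -0.00218049, -0.00158684,  0.00041654, -0.00038365,
       -0.00012129]), 'joint_efforts': array([-3.33296164e-03, -6.05252624e+01, -3.42075992e+01, -2.09938039e-04,
        9.33197007e-03,  4.24349673e-05]), 'eef_pos': array([177.26309523, 598.8575905 , 247.57219133]), 'tcp_rot': array([-3.14017241e+00, -6.89549881e-06,  2.85381740e+00]), 'contact_force': array([-0.56590734, -0.48995598, -0.88778595]), 'wrist_torque': array([-0.02604521, -0.04237121,  0.02440534]), 'grasp_force': 0.0, 'opening': 0.9971431635749747}
{'fx': 368.85095717261123, 'fy': 368.85095717261123, 'cx': 258.5999918752617, 'cy': 187.79216458079597, 'R': [[0.9613058724624632, -0.27483551383430377, 0.01888014577847757], [-0.17502023713132692, -0.6622273742904559, -0.7285758857763976], [0.21274147729974136, 0.6970798699401688, -0.6847048406142029]], 't': [-485.5733633269455, 107.48109138782978, 1253.955841199586]}
{'fx': 380.33396702863007, 'fy': 380.33396702863007, 'cx': 252.21843430475988, 'cy': 183.40660145265608, 'R': [[0.010945584259402482, -0.9998930011545248, -0.009704660087680523], [-0.9892391218563867, -0.009411881108377644, -0.14600471322120598], [0.14589775177851488, 0.011198336313884403, -0.9892362929501605]], 't': [-113.31906449740197, 472.9713790772218, 1315.3875424556145]}
```

View pics/side0.png

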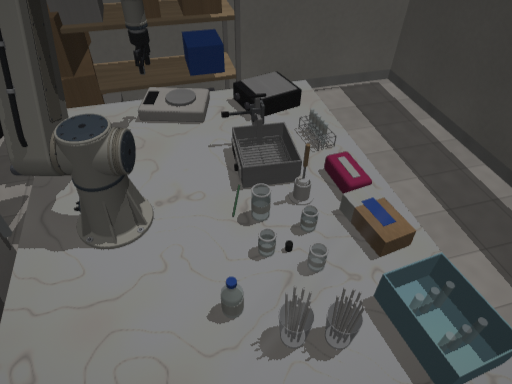

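View pics/top0.png

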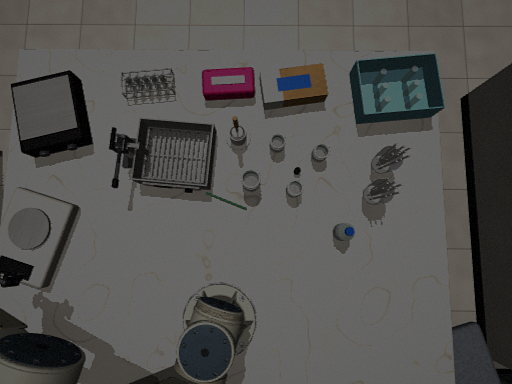

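The side view shows the tank near (265,150), holder (302,188), jar (260,202), three beakers at (309,218), (267,242) and (317,256), reagent (232,296) and pipettes. In the top view the tank is at (175,155), jar (251,181), holder (238,135) and beakers at (277,143), (320,153) and (294,188).

```bash
cat > h.py <<'E'
from rig import r, eyes
import cv2, numpy as np
from scipy.spatial.transform import Rotation as Ro
def ray(f,u,v):
    R=np.array(f["R"]);t=np.array(f["t"])
    return -R.T@t, R.T@np.array([(u-f["cx"])/f["fx"],(v-f["cy"])/f["fy"],1])
def plane(f,u,v,z):
    c,d=ray(f,u,v); return c+d*(z-c[2])/d[2]
def proj(f,X):
    p=np.array(f["R"])@np.array(X)+f["t"]; return p[:2]/p[2]*f["fx"]+[f["cx"],f["cy"]]
def tri(a,ua,b,ub):
    ca,da=ray(a,*ua);cb,db=ray(b,*ub); s=np.linalg.lstsq(np.c_[da,-db],cb-ca,rcond=None)[0]
    p,q=ca+s[0]*da,cb+s[1]*db; return (p+q)/2, np.linalg.norm(p-q)
def crop(f,x0,x1,y0,y1,k,name):
    g=cv2.resize(f["img"][y0:y1,x0:x1],None,fx=k,fy=k,interpolation=cv2.INTER_CUBIC)
    g=cv2.convertScaleAbs(g,alpha=1.4,beta=20)
    for u in range((x0+19)//20*20,x1,20): cv2.line(g,((u-x0)*k,0),((u-x0)*k,6),(0,255,0),1);cv2.putText(g,str(u),((u-x0)*k,16),0,.35,(0,255,0))
    for v in range((y0+19)//20*20,y1,20): cv2.line(g,(0,(v-y0)*k),(6,(v-y0)*k),(0,255,0),1);cv2.putText(g,str(v),(8,(v-y0)*k+4),0,.35,(0,255,0))
    cv2.imwrite("pics/"+name,g)
def move(dx_world=None):
    pass
def st():
    s=r.sense(); print("t%.1f"%s["clock"],"p",s["eef_pos"].round(1),"rpy",np.degrees(s["tcp_rot"]).round(1),"F",s["contact_force"].round(1),"op %.3f g %.1f"%(s["opening"],s["grasp_force"])); return s
E
python3 - <<'E'
from h import *
f=eyes.grab_frame("top"); crop(f,105,345,105,215,3,"t1.png")
g=eyes.grab_frame("side"); crop(g,215,335,85,275,3,"s1.png")
E
```

```text
(no output)
```

View pics/t1.png

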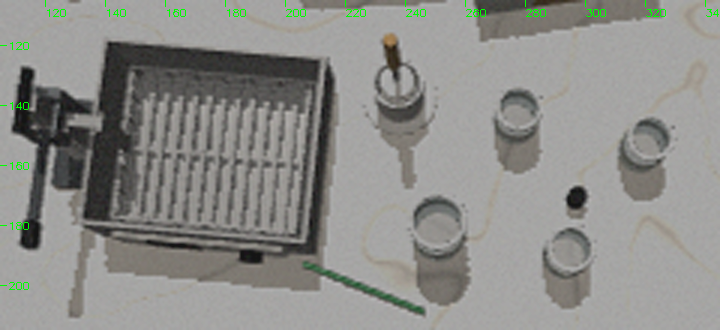

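View pics/s1.png

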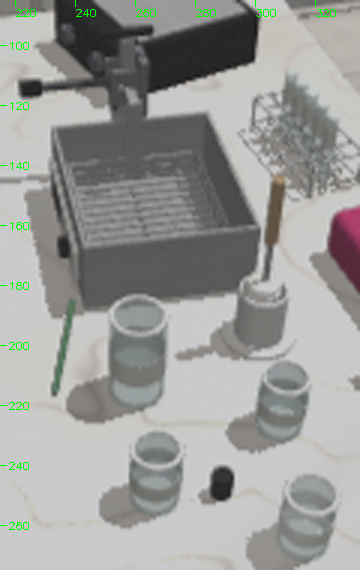

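Run:
```python
from h import *
f=eyes.grab_frame("top"); g=eyes.grab_frame("side")
T=lambda a,b:(105+a/3,105+b/3); S=lambda a,b:(215+a/3,85+b/3)
c=[plane(f,*T(*p),100)[:2] for p in [(107,42),(327,59),(305,241),(84,223)]]
print("tank corners",np.round(c,1).tolist(),"ctr",np.mean(c,0))
for i in range(4): d=c[(i+1)%4]-c[i]; print(np.linalg.norm(d).round(1),np.degrees(np.arctan2(d[1],d[0])).round(1))
cs=[plane(g,*S(*p),100)[:2] for p in [(52,128),(205,113),(260,228),(78,247)]]
print("side corners",np.round(cs,1).tolist(),np.mean(cs,0))
for n,t,s,z in [("jar",(438,226),(138,316),120),("A",(517,113),(284,379),80),("B",(648,142),(310,495),80),("C",(569,252),(157,450),80),("holder",(400,87),(264,289),75),("brushend",(389,40),(278,180),236),("handle",(22,101),(125,30),212),("grip",(30,233),(30,88),140)]:
    print(n,"top",plane(f,*T(*t),z)[:2].round(1),"side",plane(g,*S(*s),z)[:2].round(1),"tri",*[np.round(q,1) for q in tri(f,T(*t),g,S(*s))])
print("reagent",plane(f,349,232,140),"pip",plane(f,380,165,110),plane(f,372,197,110))
```

```text
tank corners [[686.6, 280.3], [668.3, 25.1], [456.4, 44.4], [474.5, 295.0]] ctr [571.44618384 161.21435434]
255.9 -94.1
212.8 174.8
251.2 85.9
212.6 -3.9
side corners [[476.6, 293.4], [688.7, 276.9], [672.6, 21.9], [450.4, 43.1]] [572.069337   158.82743354]
jar top [ 471.7 -105.3] side [ 479.7 -109. ] tri [ 476.4 -105.9  117. ] 8.4
A top [ 611.4 -194.8] side [ 616.6 -203.2] tri [ 617.  -196.    71.4] 6.7
B top [ 578.3 -345.9] side [ 583.7 -354.1] tri [ 583.7 -348.3   71.5] 6.7
C top [ 449.4 -254.2] side [ 456.2 -261.6] tri [ 454.3 -255.6   72.6] 7.8
holder top [642.8 -58.3] side [650.  -57.6] tri [645.9 -59.   76.2] 6.7
brushend top [647.2 -54.3] side [647.6 -60.4] tri [649.7 -54.1 230.9] 1.8
handle top [585.8 330.5] side [587.3 329.9] tri [586.7 330.7 211.5] 1.6
grip top [456.7 340.4] side [457.1 335.3] tri [457.8 341.9 135.8] 1.1
reagent [ 304.33106353 -420.96872286  140.        ] pip [ 529.51240701 -537.95402561  110.        ] [ 421.10128766 -507.38635679  110.        ]
```

```bash
cat > fit.py <<'E'
from h import *
from scipy.optimize import minimize
from scipy.ndimage import map_coordinates
def gm(f):
    a=cv2.GaussianBlur(cv2.cvtColor(f["img"],cv2.COLOR_BGR2GRAY).astype(float),(0,0),.8)
    return np.hypot(cv2.Sobel(a,-1,1,0),cv2.Sobel(a,-1,0,1))
th=np.linspace(0,2*np.pi,72,endpoint=False)
def circ(x,y,z,rad): return np.c_[x+rad*np.cos(th),y+rad*np.sin(th),np.full(72,z)]
def score(f,m,P):
    p=np.array([proj(f,q) for q in P]); return map_coordinates(m,[p[:,1],p[:,0]],order=1,mode="nearest").mean()
def best(fun,x0,steps):
    # coarse grid then simplex
    import itertools
    gr=[np.arange(-a,a+.1,s) for a,s in steps]
    c=max(itertools.product(*gr),key=lambda d:fun(np.array(x0)+d))
    o=minimize(lambda q:-fun(q),np.array(x0)+c,method="Nelder-Mead",options=dict(xatol=.1,fatol=1e-3)); return o.x,-o.fun
def vessel(fs,x0,h,rad):
    fun=lambda q:sum(score(f,m,circ(*q,h,rad))+.6*score(f,m,circ(*q,h,rad-4)) for f,m in fs); return best(fun,x0,[(12,3),(12,3)])
E
python3 - <<'E'
from fit import *
f=eyes.grab_frame("top"); g=eyes.grab_frame("side"); A=(f,gm(f));B=(g,gm(g))
for n,x0,h,rad in [("jar",(475,-106),120,32),("A",(613,-197),80,27),("B",(581,-349),80,27),("C",(452,-257),80,27),("holder",(645,-58),75,30)]:
    print(n,*[vessel(s,x0,h,rad)[0].round(1) for s in ([A],[B],[A,B])])
ln=np.linspace(-1,1,40)
def tank(q):
    c,s=np.cos(q[2]/57.3),np.sin(q[2]/57.3); P=np.r_[np.c_[110*ln,0*ln+130],np.c_[110*ln,0*ln-130],np.c_[0*ln+110,130*ln],np.c_[0*ln-110,130*ln]]
    return np.c_[q[0]+P@[c,-s],q[1]+P@[s,c],0*P[:,0]+100]
for s in ([A],[B],[A,B]):
    print("tank",best(lambda q:sum(score(F,m,tank(q)) for F,m in s),(571.5,160.5,-4.3),[(9,3),(9,3),(2,1)])[0].round(1))
E
```

```text
jar [ 475.4 -103. ] [ 479.8 -100. ] [ 475.6 -102.8]
A [ 615.7 -194.5] [ 618.  -202.2] [ 616.  -194.8]
B [ 581.7 -343.9] [ 584.  -352.2] [ 581.8 -346.8]
C [ 453.6 -253.1] [ 455.2 -261.1] [ 453.  -254.6]
holder [631.2 -56.8] [644.1 -57.2] [632.8 -56.8]
tank [569.5 163.9  -4.5]
tank [570.5 160.9  -4.3]
tank [569.7 163.4  -4.3]
```

```bash
cat >> h.py <<'E'
def plan(x,y,z,yaw=None):
    """rotate about tool z first, then translate (tool axes, m)"""
    s=st(); R=Ro.from_euler("xyz",s["tcp_rot"]); y0=np.degrees(s["tcp_rot"][2])
    if yaw is None: Rt=R; rz=0
    else:
        Rt=Ro.from_euler("xyz",[180,0,yaw],degrees=True)
    v=(R.inv()*Rt).as_rotvec(degrees=True)
    print("rot",v.round(2),"shift",(Rt.inv().apply(np.array([x,y,z])-s["eef_pos"])/1000).round(4))
E
python3 -c "
from h import *
plan(585,329.5,265,175.6)"
```

```text
t0.4 p [177.4 599.2 248.2] rpy [-180.     0.   163.5] F [-0.8 -0.4  0.6] op 1.001 g 0.0
rot [-1.000e-02 -0.000e+00 -1.209e+01] shift [-0.4271 -0.2377 -0.0168]
```

```bash
python3 -m inch '[[0,0,0,0,0,-6,-1],[0,0,0,0,0,-6.1,-1],[-0.02,-0.01,-0.0168,0,0,0,-1],[-0.035,-0.02,0,0,0,0,-1],[-0.04,-0.022,0,0,0,0,-1],[-0.04,-0.022,0,0,0,0,-1],[-0.04,-0.022,0,0,0,0,-1],[-0.04,-0.022,0,0,0,0,-1]]' 30; python3 -m inch '[[-0.04,-0.022,0,0,0,0,-1],[-0.04,-0.022,0,0,0,0,-1],[-0.04,-0.022,0,0,0,0,-1],[-0.04,-0.022,0,0,0,0,-1],[-0.032,-0.02,0,0,0,0,-1],[-0.02,-0.012,0,0,0,0,-1],[0,-0.0017,0,0,0,0,-1],[0,0,0,0,0,0,-1]]'
python3 - <<'E'
from h import *
plan(585,329.5,212,175.6)
f=eyes.grab_frame("top"); crop(f,95,205,85,205,5,"t2.png")
E
```

```text
clock: 1.2
eef_pos: [384.1, 464.1, 265.3]
tcp_rot: [3.141, 0.0, 3.065]
contact_force: [0.6, 0.6, -0.2]
opening: 1.0
grasp_force: 0.0
clock: 2.0
eef_pos: [584.7, 327.2, 264.8]
tcp_rot: [-3.141, -0.001, 3.064]
contact_force: [-0.3, -0.3, 0.1]
opening: 1.001
grasp_force: 0.0
t2.0 p [584.7 327.2 264.8] rpy [-180.    -0.   175.5] F [-0.3 -0.3  0.1] op 1.001 g 0.0
rot [-0.01 -0.04 -0.06] shift [-0.0001  0.0023  0.0528]
```

View pics/t2.png

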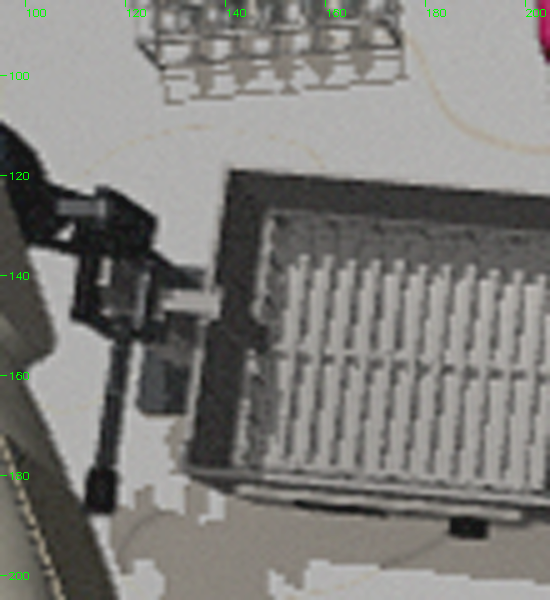

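The gripper stands over the T handle around (120,140), with the lever grip at (114,183). I'll descend and close.

```bash
python3 -m inch '[[0,0.002,0.01,0,0,0,-1],[0,0,0.013,0,0,0,-1],[0,0,0.012,0,0,0,-1],[0,0,0.01,0,0,0,-1],[0,0,0.006,0,0,0,-1],[0,0,0,0,0,0,0],[0,0,0,0,0,0,1],[0,0,0,0,0,0,1]]' 50; python3 -m inch '[[0,0,0,0,0,0,1],[0,0,0,0,0,0,1],[0,0,0,0,0,0,1],[0,0,0,0,0,0,1],[0,0,0,0,0,0,1]]'
```

```text
clock: 2.85
eef_pos: [585.3, 329.8, 214.7]
tcp_rot: [3.141, 0.001, 3.065]
contact_force: [-0.0, 0.3, -0.7]
opening: 0.52
grasp_force: 0.0
clock: 3.35
eef_pos: [585.2, 329.4, 214.9]
tcp_rot: [3.142, 0.001, 3.065]
contact_force: [-1.1, -2.6, 5.8]
opening: 0.237
grasp_force: 49.4
```

```bash
python3 -m inch '[[0,0,0,0,0,0,1],[0,0,-0.002,0,0,0,1],[0,0,-0.004,0,0,0,1],[0,0,-0.004,0,0,0,1],[0,0,-0.004,0,0,0,1],[0,0,-0.004,0,0,0,1],[0,0,-0.004,0,0,0,1]]' 60; python3 -m inch '[[0,0,-0.004,0,0,0,1],[0,0,-0.004,0,0,0,1],[0,0,-0.004,0,0,0,1],[0,0,-0.004,0,0,0,1],[0,0,-0.004,0,0,0,1],[0,0,-0.004,0,0,0,1],[0,0,-0.004,0,0,0,1],[0,0,-0.004,0,0,0,1]]'
```

```text
clock: 4.05
eef_pos: [585.2, 329.3, 233.4]
tcp_rot: [-3.14, -0.001, 3.065]
contact_force: [6.7, 0.5, -14.7]
opening: 0.23
grasp_force: 64.2
clock: 4.85
eef_pos: [585.1, 329.3, 264.2]
tcp_rot: [-3.14, -0.002, 3.065]
contact_force: [7.4, 0.9, -14.8]
opening: 0.234
grasp_force: 64.1
```

```bash
python3 -m inch '[[0,0,-0.004,0,0,0,1],[0,0,-0.004,0,0,0,1],[0,0,-0.004,0,0,0,1],[0,0,-0.004,0,0,0,1],[0,0,-0.004,0,0,0,1],[0,0,-0.004,0,0,0,1],[0,0,-0.004,0,0,0,1],[0,0,-0.004,0,0,0,1]]'; python3 -m inch '[[0,0,-0.004,0,0,0,1],[0,0,-0.003,0,0,0,1],[0,0,0,0,0,0,1],[0,0,0,0,0,0,1]]'
```

```text
clock: 5.65
eef_pos: [585.0, 329.3, 296.4]
tcp_rot: [-3.14, -0.002, 3.065]
contact_force: [11.6, 4.9, -36.8]
opening: 0.232
grasp_force: 61.5
clock: 6.05
eef_pos: [585.1, 329.3, 306.0]
tcp_rot: [-3.141, -0.0, 3.065]
contact_force: [5.0, 0.0, -9.8]
opening: 0.224
grasp_force: 64.7
```

```bash
python3 -m inch '[[0,0,-0.002,0,0,0,1],[0,0,-0.001,0,0,0,1],[0,0,0,0,0,0,1]]'; for i in 1 2 3; do python3 -m inch '[[0,0,0.0015,0,0,0,1],[0,0,0,0,0,0,1]]' | grep -E 'eef|contact'; done
```

```text
clock: 6.35
eef_pos: [585.1, 329.4, 309.6]
tcp_rot: [-3.141, 0.0, 3.065]
contact_force: [5.7, -0.6, -9.2]
opening: 0.222
grasp_force: 64.8
eef_pos: [585.1, 329.4, 308.2]
contact_force: [4.9, -1.9, -8.5]
eef_pos: [585.1, 329.4, 306.8]
contact_force: [5.7, -1.0, -8.5]
eef_pos: [585.1, 329.4, 305.3]
contact_force: [5.1, -1.4, -8.5]
```

```bash
for i in 1 2; do python3 -m inch '[[0,0,0.001,0,0,0,1],[0,0,0,0,0,0,1]]' | grep -E 'eef|contact'; done
```

```text
eef_pos: [585.1, 329.4, 304.7]
contact_force: [5.2, -3.0, -6.5]
eef_pos: [585.1, 329.4, 304.3]
contact_force: [2.0, -3.0, -0.3]
```

```bash
python3 -m inch '[[0,0,0,0,0,0,-1],[0,0,0,0,0,0,-1],[0,0,0,0,0,0,-1],[0,0,0,0,0,0,-1],[0,0,0,0,0,0,-1],[0,0,-0.01,0,0,0,-1],[0,0,-0.02,0,0,0,-1],[0,0,-0.015,0,0,0,-1]]'; python3 -c "
from h import *
plan(649,-55,270,180)"
```

```text
clock: 8.15
eef_pos: [585.2, 329.8, 350.4]
tcp_rot: [3.141, 0.001, 3.065]
contact_force: [0.8, -0.1, 0.4]
opening: 1.004
grasp_force: 0.0
t8.2 p [585.2 329.8 350.4] rpy [180.    0.  175.6] F [ 0.8 -0.1  0.4] op 1.004 g 0.0
rot [ 0.04  0.05 -4.39] shift [-0.0638 -0.3848  0.0804]
```

```bash
python3 -m inch '[[0,0,0,0,0,-4.4,-1],[-0.006,-0.03,0,0,0,0,-1],[-0.007,-0.045,0,0,0,0,-1],[-0.007,-0.045,0,0,0,0,-1],[-0.008,-0.045,0,0,0,0,-1],[-0.008,-0.045,0.01,0,0,0,-1],[-0.008,-0.045,0.01,0,0,0,-1],[-0.007,-0.045,0.01,0,0,0,-1]]'; python3 -m inch '[[-0.007,-0.045,0.01,0,0,0,-1],[-0.006,-0.028,0.01,0,0,0,-1],[0,-0.012,0.015,0,0,0,-1],[0,0,0,0,0,0,-1],[0,0,0,0,0,0,-1]]'
python3 - <<'E'
from h import *
st()
g=eyes.grab_frame("side"); crop(g,250,350,95,215,5,"s3.png")
f=eyes.grab_frame("top");crop(f,225,345,95,215,5,"t3.png")
E
```

```text
clock: 8.95
eef_pos: [636.5, 27.8, 319.4]
tcp_rot: [3.141, 0.002, -3.141]
contact_force: [0.3, 0.0, -0.9]
opening: 1.001
grasp_force: 0.0
clock: 9.45
eef_pos: [648.8, -54.4, 283.6]
tcp_rot: [3.141, -0.001, -3.141]
contact_force: [0.3, -0.0, 0.1]
opening: 1.001
grasp_force: 0.0
t9.4 p [648.8 -54.4 283.6] rpy [ 180.   -0. -180.] F [ 0.3 -0.   0.1] op 1.001 g 0.0
```

View pics/s3.png

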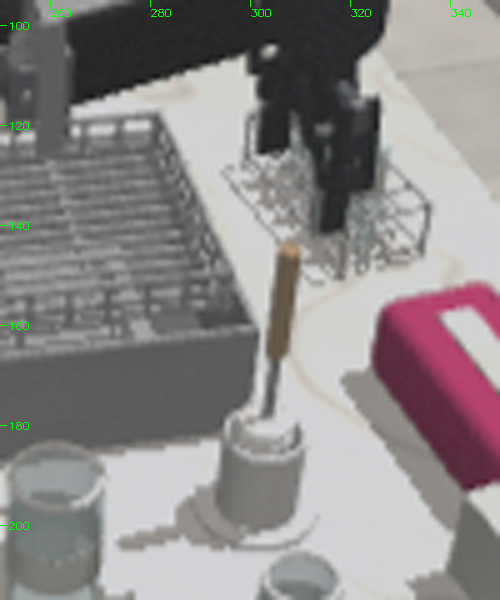

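The fingers straddle the upright brush: handle end at (305,145), fingertips at about (302,125) and (314,140).

```bash
python3 -m inch '[[0,0,0.015,0,0,0,-1],[0,0,0.02,0,0,0,-1],[0,0,0.02,0,0,0,-1],[0,0,0.012,0,0,0,-1],[0,0,0.006,0,0,0,-1],[0,0,0,0,0,0,0],[0,0,0,0,0,0,1],[0,0,0,0,0,0,1]]' 40; python3 -m inch '[[0,0,0,0,0,0,1],[0,0,0,0,0,0,1],[0,0,0,0,0,0,1],[0,0,0,0,0,0,1],[0,0,0,0,0,0,1]]'
python3 -m inch '[[0,0,-0.01,0,0,0,1],[0,0,-0.02,0,0,0,1],[0,0,-0.02,0,0,0,1],[0,0,-0.025,0,0,0,1],[0,0,-0.025,0,0,0,1],[0,0,-0.025,0,0,0,1],[0,0,-0.015,0,0,0,1],[0,0,0,0,0,0,1]]'
python3 - <<'E'
from h import *
st()
g=eyes.grab_frame("side"); f=eyes.grab_frame("top"); a=g["img"][75:215,250:350];b=f["img"][95:235,225:325]
class D(dict):pass
k=5
for n,F,x0,y0 in(("s",g,250,75),("t",f,225,95)): crop(F,x0,x0+78,y0,y0+120,k,n+"x.png")
cv2.imwrite("pics/st4.png",np.hstack([cv2.imread("pics/sx.png"),cv2.imread("pics/tx.png")]))
E
```

```text
clock: 10.35
eef_pos: [649.6, -55.4, 211.6]
tcp_rot: [-3.141, 0.002, -3.141]
contact_force: [-1.0, -0.6, 0.2]
opening: 0.516
grasp_force: 0.0
clock: 10.85
eef_pos: [649.4, -55.4, 211.3]
tcp_rot: [3.142, 0.001, -3.141]
contact_force: [-0.4, 0.2, 5.4]
opening: 0.173
grasp_force: 39.0
clock: 11.65
eef_pos: [649.9, -55.5, 353.0]
tcp_rot: [-3.141, 0.004, -3.141]
contact_force: [-0.5, -0.5, -1.1]
opening: 0.172
grasp_force: 39.0
t11.7 p [649.9 -55.5 353. ] rpy [-180.     0.2 -180. ] F [-0.5 -0.5 -1.1] op 0.172 g 39.0
```

View pics/st4.png

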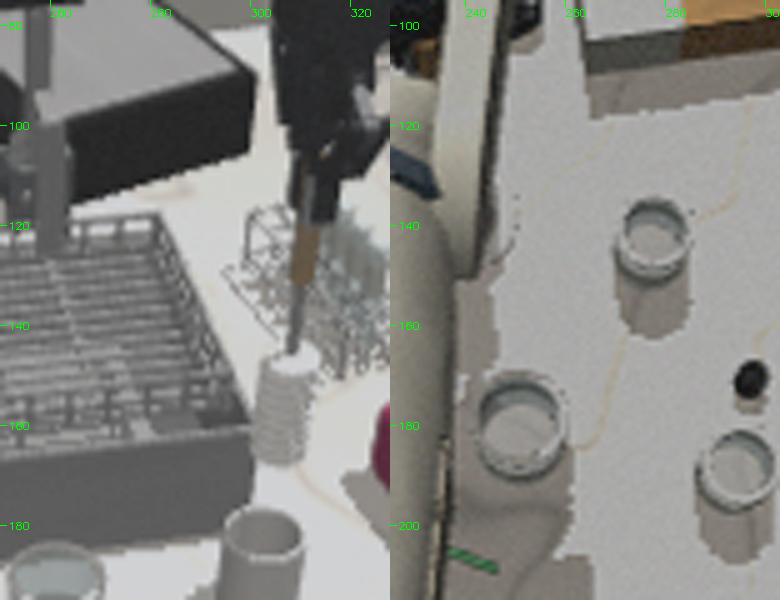

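Brush held: head from (306,147) to (303.5,186) in the side view; the jar rim stands at (260,189). I'll check the lean.

Run:
```python
from h import *
s=st(); g=eyes.grab_frame("side"); x,y,_=s["eef_pos"]
for z,o in((148,(303.5,186)),(233,(306.3,147.7)),(288,(308.8,131))):
    p=proj(g,(x,y,z)); J=[proj(g,(x+1,y,z))-p,proj(g,(x,y+1,z))-p]
    print(z,p.round(1),o,"du/dx,dy",np.round(J,3).tolist())
print(proj(g,(475.5,-103,120)),proj(g,(479.8,-105,120)),plane(g,300.6,181.7,75))
```

```text
t11.8 p [648.7 -55.4 349.8] rpy [ 1.8e+02 -1.0e-01 -1.8e+02] F [ 0.1  0.3 -1.2] op 0.178 g 39.0
148 [304.6 165.1] (303.5, 186) du/dx,dy [[0.275, -0.048], [-0.107, -0.182]]
233 [307.3 144.8] (306.3, 147.7) du/dx,dy [[0.288, -0.046], [-0.113, -0.179]]
288 [309.2 130.6] (308.8, 131) du/dx,dy [[0.297, -0.045], [-0.118, -0.177]]
[259.24524794 189.3396341 ] [260.68422965 189.51593196] [641.15196394 -57.26155638  75.        ]
```

```bash
python3 -m inch '[[0.015,-0.004,0,0,0,0,1],[0.025,-0.007,0,0,0,0,1],[0.03,-0.009,0,0,0,0,1],[0.03,-0.009,0,0,0,0,1],[0.03,-0.009,0,0,0,0,1],[0.025,-0.007,0,0,0,0,1],[0.013,-0.004,-0.005,0,0,0,1],[0,0,-0.003,0,0,0,1]]'; python3 -m inch '[[0,0,0,0,0,0,1],[0,0,0,0,0,0,1],[0,0,0,0,0,0,1]]'|grep eef
python3 - <<'E'
from h import *
s=st();g=eyes.grab_frame("side"); f=eyes.grab_frame("top")
crop(g,225,305,125,235,5,"sx.png");crop(f,215,295,125,235,5,"tx.png")
cv2.imwrite("pics/st5.png",np.hstack([cv2.imread("pics/sx.png"),cv2.imread("pics/tx.png")]))
E
```

```text
clock: 12.6
eef_pos: [479.8, -104.7, 358.5]
tcp_rot: [3.141, -0.001, 3.141]
contact_force: [-0.4, -0.1, -0.3]
opening: 0.177
grasp_force: 39.0
eef_pos: [481.8, -104.2, 358.3]
t12.9 p [ 481.8 -104.2  358.3] rpy [ 180.   -0. -180.] F [-0.3  0.7 -1.5] op 0.174 g 39.0
```

View pics/st5.png

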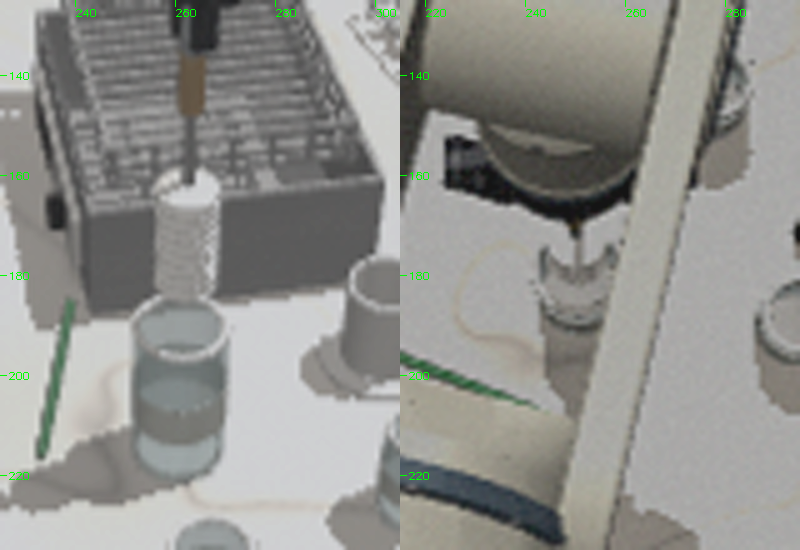

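Side view: brush head centre at u≈262, jar rim centre at (261,191). Top view: stem at u≈250.4, jar rim centre ≈251.4. I'll shift slightly −x, −y and insert.

```bash
python3 -m inch '[[0.004,-0.0025,0,0,0,0,1],[0,0,0.008,0,0,0,1],[0,0,0.012,0,0,0,1],[0,0,0.012,0,0,0,1],[0,0,0.012,0,0,0,1],[0,0,0.008,0,0,0,1],[0,0,0,0,0,0,1]]'
python3 - <<'E'
from h import *
s=st();g=eyes.grab_frame("side"); f=eyes.grab_frame("top")
crop(g,225,305,125,235,5,"sx.png");crop(f,215,295,125,235,5,"tx.png")
cv2.imwrite("pics/st6.png",np.hstack([cv2.imread("pics/sx.png"),cv2.imread("pics/tx.png")]))
E
```

```text
clock: 13.7
eef_pos: [476.3, -106.7, 305.0]
tcp_rot: [3.141, -0.002, -3.141]
contact_force: [-0.2, -0.1, -0.5]
opening: 0.174
grasp_force: 39.0
t13.7 p [ 476.3 -106.7  305. ] rpy [ 1.8e+02 -1.0e-01 -1.8e+02] F [-0.2 -0.1 -0.5] op 0.174 g 39.0
```

View pics/st6.png

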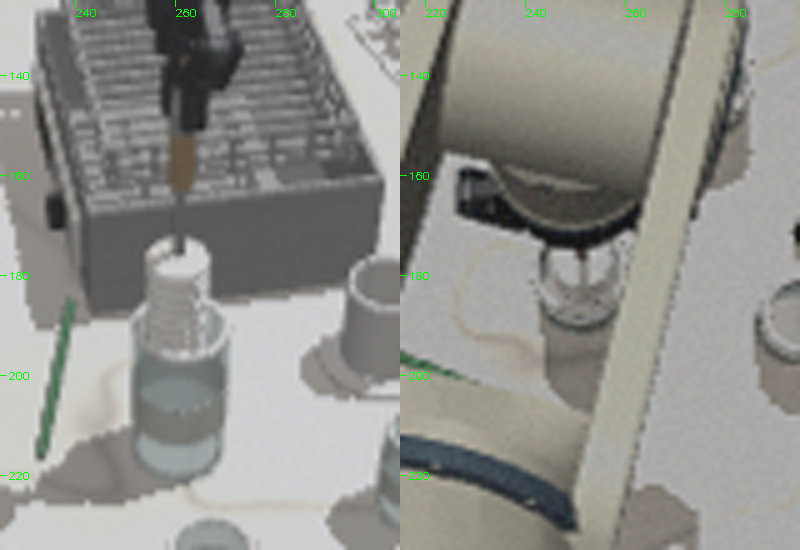

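Brush head is inside the jar mouth, centred (u≈260.6 versus jar 261). Scrub strokes next.

```bash
python3 -m inch '[[0,0,0.012,0,0,0,1],[0,0,0.015,0,0,0,1],[0,0,0.015,0,0,0,1],[0,0,0.015,0,0,0,1],[0,0,0.015,0,0,0,1],[0,0,0.012,0,0,0,1],[0,0,0.006,0,0,0,1],[0,0,0,0,0,0,1]]' |grep -E "eef|conta"; for i in 1 2 3; do python3 -m inch '[[0,0,0.002,0,0,0,1],[0,0,0,0,0,0,1]]'|grep -E "eef|conta"; done
```

```text
eef_pos: [476.6, -106.8, 215.8]
contact_force: [0.4, 0.0, -0.4]
eef_pos: [477.4, -107.0, 215.0]
contact_force: [-0.4, -0.3, -0.6]
eef_pos: [477.1, -106.9, 212.7]
contact_force: [-0.4, -0.3, -0.9]
eef_pos: [477.0, -106.9, 210.4]
contact_force: [-0.9, 0.3, -0.9]
```

```bash
for i in 1 2 3; do python3 -m inch '[[0,0,0.001,0,0,0,1],[0,0,0,0,0,0,1]]'|grep -E "eef|conta"; done
```

```text
eef_pos: [477.5, -107.0, 210.2]
contact_force: [-0.9, -0.5, 5.0]
eef_pos: [478.1, -107.1, 210.2]
contact_force: [-1.9, -0.1, 13.3]
eef_pos: [478.8, -107.2, 210.2]
contact_force: [-3.1, 1.1, 22.5]
```

```bash
for k in 1 2; do python3 -m inch '[[0,0,-0.008,0,0,0,1],[0,0,-0.014,0,0,0,1],[0,0,-0.016,0,0,0,1],[0,0,-0.016,0,0,0,1],[0,0,-0.016,0,0,0,1],[0,0,-0.014,0,0,0,1],[0,0,-0.006,0,0,0,1],[0,0,0,0,0,0,1]]'|grep -E "eef|conta"; python3 -m inch '[[0,0,0.012,0,0,0,1],[0,0,0.015,0,0,0,1],[0,0,0.015,0,0,0,1],[0,0,0.015,0,0,0,1],[0,0,0.015,0,0,0,1],[0,0,0.01,0,0,0,1],[0,0,0.005,0,0,0,1],[0,0,0.002,0,0,0,1]]'|grep -E "eef|conta";python3 -m inch '[[0,0,0.001,0,0,0,1],[0,0,0,0,0,0,1],[0,0,0,0,0,0,1]]'|grep -E "eef|conta"; done
```

```text
eef_pos: [477.4, -107.0, 298.2]
contact_force: [0.2, 0.7, -0.7]
eef_pos: [478.5, -107.1, 210.0]
contact_force: [-2.7, 2.2, 33.9]
eef_pos: [479.0, -107.2, 210.1]
contact_force: [-3.9, 1.2, 25.0]
eef_pos: [477.3, -107.0, 298.0]
contact_force: [-0.0, -0.4, -1.3]
eef_pos: [478.5, -107.1, 210.1]
contact_force: [-2.4, 2.8, 20.3]
eef_pos: [479.0, -107.2, 210.0]
contact_force: [-1.8, 1.6, 22.2]
```

```bash
python3 -m inch '[[0,0,-0.01,0,0,0,1],[0,0,-0.02,0,0,0,1],[0,0,-0.025,0,0,0,1],[0,0,-0.025,0,0,0,1],[0,0,-0.025,0,0,0,1],[0,0,-0.025,0,0,0,1],[0,0,-0.015,0,0,0,1],[0,0,0,0,0,0,1]]'|grep -E "eef|conta";  python3 -m inch '[[-0.01,0.003,0,0,0,0,1],[-0.025,0.008,0,0,0,0,1],[-0.03,0.009,0,0,0,0,1],[-0.03,0.009,0,0,0,0,1],[-0.03,0.009,0,0,0,0,1],[-0.025,0.008,0,0,0,0,1],[-0.014,0.004,0,0,0,0,1],[-0.0065,0.0015,0,0,0,0,1]]'|grep eef; python3 -m inch '[[0,0,0.015,0,0,0,1],[0,0,0.02,0,0,0,1],[0,0,0.015,0,0,0,1],[0,0,0,0,0,0,1],[0,0,0,0,0,0,1]]'|grep eef;python3 - <<'E'
from h import *
s=st();g=eyes.grab_frame("side"); f=eyes.grab_frame("top")
crop(g,235,335,125,245,5,"sx.png");crop(f,225,285,95,215,5,"tx.png")
cv2.imwrite("pics/st7.png",np.hstack([cv2.imread("pics/sx.png"),cv2.imread("pics/tx.png")]))
E
```

```text
eef_pos: [477.9, -107.1, 354.5]
contact_force: [0.3, -0.4, -1.1]
eef_pos: [648.6, -54.4, 349.9]
eef_pos: [647.1, -55.6, 302.3]
t21.7 p [647.1 -55.6 302.3] rpy [180.  -0. 180.] F [-0.1 -0.3 -0.3] op 0.172 g 39.3
```

View pics/st7.png

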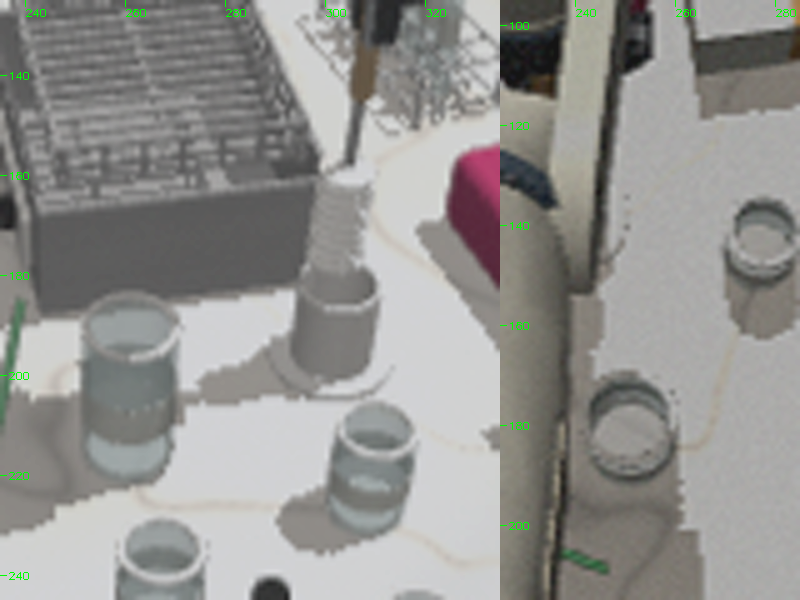

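Brush tip at (301.6,178) in the side view, holder rim centre (302.3,181); tip needs about +4.5 mm in x. Lowering carefully.

```bash
python3 -m inch '[[-0.0045,0,0,0,0,0,1],[0,0,0.01,0,0,0,1],[0,0,0.01,0,0,0,1],[0,0,0.008,0,0,0,1],[0,0,0,0,0,0,1]]'|grep -E "eef|conta"; for i in 1 2; do python3 -m inch '[[0,0,0.01,0,0,0,1],[0,0,0.01,0,0,0,1],[0,0,0.008,0,0,0,1],[0,0,0,0,0,0,1]]'|grep -E "eef|conta"; done
```

```text
eef_pos: [651.0, -55.3, 272.5]
contact_force: [0.9, 0.5, 0.1]
eef_pos: [651.2, -55.3, 244.8]
contact_force: [-0.3, 0.6, -0.9]
eef_pos: [651.2, -55.3, 216.8]
contact_force: [0.2, 0.2, -0.2]
```

```bash
for i in 1 2 3; do python3 -m inch '[[0,0,0.0018,0,0,0,1],[0,0,0,0,0,0,1]]'|grep -E "eef|conta"; done
```

```text
eef_pos: [652.1, -55.4, 216.9]
contact_force: [0.3, 0.3, -0.8]
eef_pos: [652.1, -55.4, 215.1]
contact_force: [0.7, 0.1, -0.2]
eef_pos: [651.9, -55.4, 213.0]
contact_force: [0.5, 1.0, -0.7]
```

```bash
python3 -m inch '[[0,0,0.0018,0,0,0,1],[0,0,0,0,0,0,1],[0,0,0,0,0,0,-1],[0,0,0,0,0,0,-1],[0,0,0,0,0,0,-1],[0,0,0,0,0,0,-1],[0,0,0,0,0,0,-1],[0,0,0,0,0,0,-1]]'; python3 -m inch '[[0,0,-0.015,0,0,0,-1],[0,0,-0.025,0,0,0,-1],[0,0,-0.03,0,0,0,-1],[0,0,-0.02,0,0,0,-1],[0,0,0,0,0,0,-1]]'|grep eef
python3 - <<'E'
from fit import *
f=eyes.grab_frame("top"); g=eyes.grab_frame("side"); A=(f,gm(f));B=(g,gm(g))
for n,x0,h,rad in [("jar",(478,-104),120,32),("A",(615,-197),80,27),("B",(583,-349),80,27),("C",(454,-257),80,27)]:
    print(n,*[vessel(s,x0,h,rad)[0].round(1) for s in ([A],[B],[A,B])])
plan(477,-106,200,175.6)
E
```

```text
clock: 24.5
eef_pos: [652.0, -55.4, 211.4]
tcp_rot: [-3.142, 0.0, -3.141]
contact_force: [-0.7, -0.3, -0.2]
opening: 1.0
grasp_force: 0.0
eef_pos: [653.7, -55.5, 306.1]
jar [ 477.  -102.1] [ 479.2 -101.4] [ 478. -102.]
A [ 615.7 -194.4] [ 618.  -202.2] [ 616.1 -194.8]
B [ 581.7 -343.9] [ 584.1 -352.2] [ 581.8 -346.5]
C [ 453.6 -253.1] [ 455.2 -261.1] [ 453.1 -254.5]
t25.1 p [652.1 -55.4 302.1] rpy [-1.8e+02  1.0e-01 -1.8e+02] F [-1.   0.2 -0.6] op 1.001 g 0.0
rot [-0.01  0.07  4.41] shift [ 0.1707 -0.0639  0.1021]
```

```bash
python3 -m inch '[[0,0,0,0,0,4.4,-1],[0.03,-0.009,0,0,0,0,-1],[0.035,-0.014,0,0,0,0,-1],[0.035,-0.014,0,0,0,0,-1],[0.035,-0.014,0.02,0,0,0,-1],[0.025,-0.009,0.03,0,0,0,-1],[0.01,-0.003,0.035,0,0,0,-1],[0,0,0.016,0,0,0,-1]]'|grep eef; python3 -m inch '[[0,0,0,0,0,0,-1],[0,0,0,0,0,0,-1]]'|grep eef
python3 - <<'E'
from h import *
plan(478,-105,93)
g=eyes.grab_frame("side"); crop(g,225,305,125,245,5,"s8.png")
E
```

```text
eef_pos: [473.6, -105.0, 196.9]
eef_pos: [477.6, -105.1, 200.2]
t26.1 p [ 477.6 -105.1  200.2] rpy [ 1.800e+02 -1.000e-01  1.756e+02] F [-0.4  0.4  0.4] op 1.000 g 0.0
rot [0. 0. 0.] shift [-5.000e-04  1.000e-04  1.072e-01]
```

View pics/s8.png

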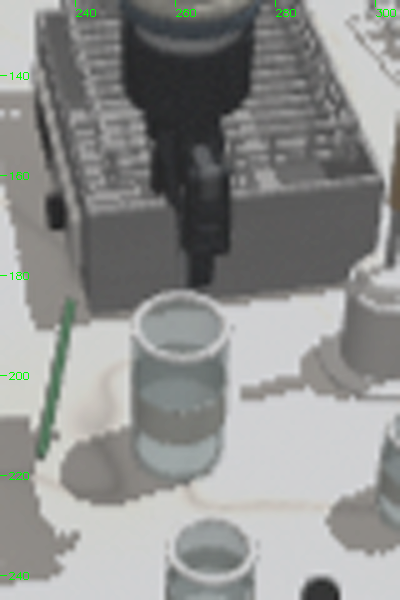

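The near finger tip at (265,182) stands on the jar's near side, as expected. Descending.

```bash
python3 -m inch '[[0,0,0.015,0,0,0,-1],[0,0,0.02,0,0,0,-1],[0,0,0.01,0,0,0,-1],[0,0,0.01,0,0,0,-1],[0,0,0.01,0,0,0,-1],[0,0,0,0,0,0,-1]]'|grep -E "eef|conta"; python3 -m inch '[[0,0,0.012,0,0,0,-1],[0,0,0.014,0,0,0,-1],[0,0,0.01,0,0,0,-1],[0,0,0.006,0,0,0,-1],[0,0,0,0,0,0,-1],[0,0,0,0,0,0,0.2],[0,0,0,0,0,0,0.2],[0,0,0,0,0,0,0.2]]' 35;python3 -m inch '[[0,0,0,0,0,0,1],[0,0,0,0,0,0,1],[0,0,0,0,0,0,1]]'
```

```text
eef_pos: [477.3, -105.0, 134.5]
contact_force: [0.3, -0.7, 0.4]
clock: 27.55
eef_pos: [478.2, -105.2, 94.1]
tcp_rot: [3.142, 0.001, 3.065]
contact_force: [-0.5, 2.5, 3.5]
opening: 0.754
grasp_force: 38.6
clock: 27.85
eef_pos: [478.2, -105.1, 94.0]
tcp_rot: [3.142, 0.001, 3.065]
contact_force: [-0.4, 3.7, 6.2]
opening: 0.755
grasp_force: 38.7
```

```bash
python3 -m inch '[[0,0,-0.01,0,0,0,1],[0,0,-0.02,0,0,0,1],[0,0,-0.025,0,0,0,1],[0,0,-0.03,0,0,0,1],[0,0,-0.03,0,0,0,1],[0,0,-0.03,0,0,0,1],[0,0,-0.015,0,0,0,1],[0,0,-0.005,0,0,0,1]]'; python3 -m inch '[[-0.008,0.014,0,0,0,0,1],[-0.015,0.03,0,0,0,0,1],[-0.018,0.035,0,0,0,0,1],[-0.02,0.038,0,0,0,0,1],[-0.02,0.038,0,0,0,0,1],[-0.018,0.034,0,0,0,0,1],[-0.012,0.022,0,0,0,0,1],[-0.006,0.01,0,0,0,0,1]]'; python3 -m inch '[[0,0,0,0,0,0,1],[0,0,0,0,0,0,1]]' | grep eef
python3 - <<'E'
from h import *
plan(611.8,106.7,207)
g=eyes.grab_frame("side"); f=eyes.grab_frame("top")
crop(g,225,315,85,185,4,"sx.png");crop(f,125,225,105,205,4,"tx.png")
cv2.imwrite("pics/st9.png",np.hstack([cv2.imread("pics/sx.png"),cv2.imread("pics/tx.png")]))
E
```

```text
clock: 28.65
eef_pos: [478.2, -105.4, 260.5]
tcp_rot: [-3.141, 0.003, 3.065]
contact_force: [0.2, 0.5, -3.8]
opening: 0.754
grasp_force: 40.1
clock: 29.45
eef_pos: [611.5, 108.1, 257.1]
tcp_rot: [-3.141, -0.002, 3.067]
contact_force: [-0.4, 0.5, -3.2]
opening: 0.756
grasp_force: 40.3
eef_pos: [610.4, 105.4, 257.7]
t29.6 p [610.4 105.4 257.7] rpy [-1.799e+02 -1.000e-01  1.756e+02] F [ 0.2 -0.3 -3.5] op 0.753 g 40.3
rot [0. 0. 0.] shift [-0.0014  0.0015  0.0506]
```

View pics/st9.png

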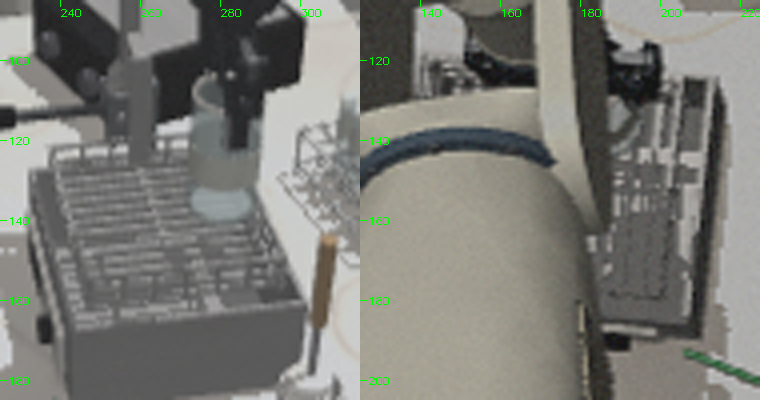

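Jar bottom at (280,137) over the raised basket's front right quarter. Lowering.

```bash
python3 -m inch '[[-0.0014,0.0015,0.008,0,0,0,1],[0,0,0.012,0,0,0,1],[0,0,0.012,0,0,0,1],[0,0,0.01,0,0,0,1],[0,0,0.004,0,0,0,1],[0,0,0,0,0,0,1]]'|grep -E "eef|conta"; for i in 1 2 3 4; do python3 -m inch '[[0,0,0.0015,0,0,0,1],[0,0,0,0,0,0,1]]'|grep -E "eef|conta"; done
```

```text
eef_pos: [612.3, 107.5, 211.3]
contact_force: [0.3, 0.7, -2.4]
eef_pos: [613.0, 107.7, 211.2]
contact_force: [-0.2, 0.2, -3.7]
eef_pos: [612.8, 107.6, 209.5]
contact_force: [-0.4, 0.8, -3.8]
eef_pos: [612.7, 107.6, 207.8]
contact_force: [0.4, 0.7, -3.5]
eef_pos: [612.7, 107.6, 206.2]
contact_force: [-0.3, 0.2, -3.4]
```

```bash
for i in 1 2 3; do python3 -m inch '[[0,0,0.001,0,0,0,1],[0,0,0,0,0,0,1]]'|grep -E "eef|conta"; done
```

```text
eef_pos: [612.7, 107.6, 205.2]
contact_force: [-0.4, 0.0, -3.2]
eef_pos: [612.7, 107.6, 204.2]
contact_force: [0.1, 0.4, -2.2]
eef_pos: [612.8, 107.6, 203.4]
contact_force: [1.0, 0.1, -3.3]
```

```bash
for i in 1 2; do python3 -m inch '[[0,0,0.001,0,0,0,1],[0,0,0,0,0,0,1]]'|grep -E "eef|conta"; done
```

```text
eef_pos: [613.1, 107.7, 203.0]
contact_force: [-0.9, 0.1, 3.7]
eef_pos: [613.3, 107.7, 202.7]
contact_force: [-2.8, -0.1, 9.2]
```

```bash
python3 -m inch '[[0,0,0,0,0,0,-0.5],[0,0,0,0,0,0,-1],[0,0,0,0,0,0,-1],[0,0,0,0,0,0,-1],[0,0,-0.015,0,0,0,-1],[0,0,-0.03,0,0,0,-1],[0,0,-0.04,0,0,0,-1],[0,0,-0.03,0,0,0,-1]]'; python3 -m inch '[[-0.003,-0.03,0,0,0,0,-1],[-0.004,-0.045,0,0,0,0,-1],[-0.004,-0.045,0,0,0,0,-1],[-0.004,-0.045,0,0,0,0,-1],[-0.004,-0.045,0,0,0,0,-1],[-0.004,-0.045,0,0,0,0,-1],[-0.004,-0.035,0,0,0,0,-1],[0,-0.014,0,0,0,0,-1]]' | grep eef; python3 -m inch '[[0,0,0.02,0,0,0,-1],[0,0,0.03,0,0,0,-1],[0,0,0.04,0,0,0,-1],[0,0,0.04,0,0,0,-1],[0,0,0.02,0,0,0,-1],[0,0,0,0,0,0,-1],[0,0,0,0,0,0,-1]]' | grep eef
python3 - <<'E'
from fit import *
f=eyes.grab_frame("top"); g=eyes.grab_frame("side"); A=(f,gm(f));B=(g,gm(g))
for n,x0,h,rad in [("A",(615,-197),80,27),("B",(583,-349),80,27),("C",(454,-257),80,27)]:
    print(n,*[vessel(s,x0,h,rad)[0].round(1) for s in ([A],[B],[A,B])])
plan(616.5,-197.5,58)
crop(g,245,345,155,275,5,"sx.png");crop(g,225,315,85,205,5,"tx.png")
cv2.imwrite("pics/st10.png",np.hstack([cv2.imread("pics/sx.png"),cv2.imread("pics/tx.png")])[:,:800])
E
```

```text
clock: 32.95
eef_pos: [613.2, 107.7, 319.7]
tcp_rot: [3.141, 0.002, 3.065]
contact_force: [1.3, -0.2, -0.1]
opening: 1.003
grasp_force: 0.0
eef_pos: [616.4, -200.8, 317.3]
eef_pos: [617.0, -197.2, 167.4]
A [ 654.1 -172.7] [ 618.  -202.2] [ 646.5 -191.6]
B [ 581.6 -343.9] [ 584.  -352.2] [ 581.8 -346.6]
C [ 450.2 -258.4] [ 451.6 -255.5] [ 450.9 -257.7]
t34.5 p [ 617.7 -197.6  168.6] rpy [-180.     0.2  175.6] F [-0.2  0.1 -0.2] op 1.000 g 0.0
rot [0. 0. 0.] shift [1.600e-03 1.000e-04 1.106e-01]
```

View pics/st10.png

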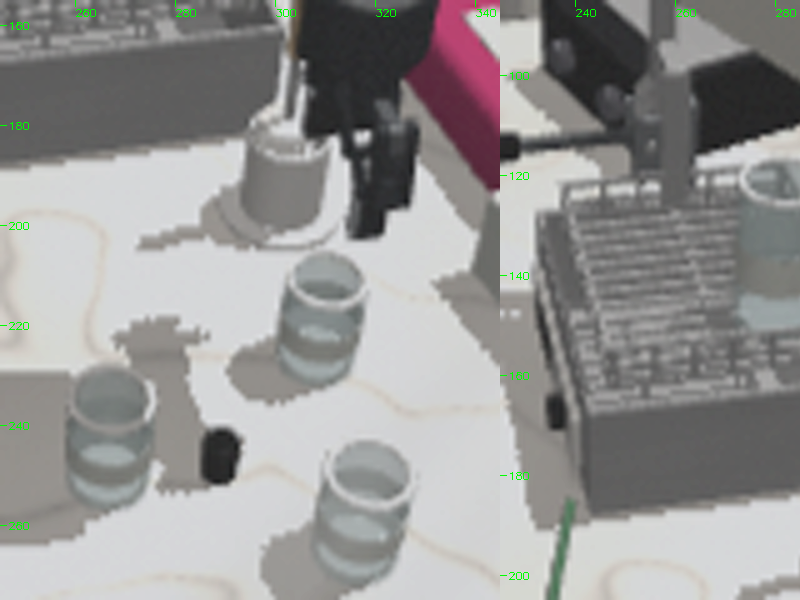

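The jar stands upright in the basket at (300,130 region). The gripper's near finger tip (318,202) is in line with beaker A's rim centre (309,212). Descending on A.

```bash
python3 -m inch '[[0.001,0,0.015,0,0,0,-1],[0,0,0.02,0,0,0,-1],[0,0,0.02,0,0,0,-1],[0,0,0.015,0,0,0,-1],[0,0,0.015,0,0,0,-1],[0,0,0.015,0,0,0,-1],[0,0,0.01,0,0,0,-1],[0,0,0,0,0,0,-1]]'|grep -E "eef|conta"; python3 -m inch '[[0,0,0,0,0,0,0.2],[0,0,0,0,0,0,0.4],[0,0,0,0,0,0,0.6],[0,0,0,0,0,0,1],[0,0,0,0,0,0,1],[0,0,0,0,0,0,1],[0,0,0,0,0,0,1]]' 30
```

```text
eef_pos: [614.6, -197.2, 54.7]
contact_force: [-0.8, -0.3, 0.2]
clock: 36.05
eef_pos: [616.1, -197.7, 57.3]
tcp_rot: [-3.141, 0.001, 3.065]
contact_force: [-0.4, 0.9, 5.6]
opening: 0.61
grasp_force: 32.7
```

```bash
python3 -m inch '[[0,0,-0.01,0,0,0,1],[0,0,-0.025,0,0,0,1],[0,0,-0.04,0,0,0,1],[0,0,-0.045,0,0,0,1],[0,0,-0.045,0,0,0,1],[0,0,-0.045,0,0,0,1],[0,0,-0.035,0,0,0,1],[0,0,-0.015,0,0,0,1]]' | grep -E "eef|conta"; python3 -m inch '[[0.001,0.02,0,0,0,0,1],[0.003,0.035,0,0,0,0,1],[0.003,0.045,0,0,0,0,1],[0.003,0.045,0,0,0,0,1],[0.003,0.045,0,0,0,0,1],[0.003,0.045,0,0,0,0,1],[0.003,0.045,0,0,0,0,1],[0.003,0.045,0,0,0,0,1]]' |grep eef; python3 -m inch '[[0.003,0.04,0,0,0,0,1],[0.002,0.03,0,0,0,0,1],[0,0.014,0,0,0,0,1],[0,0,0,0,0,0,1],[0,0,0,0,0,0,1]]'; python3 -c "
from h import *
plan(620.5,212.5,171)"
```

```text
eef_pos: [616.3, -197.8, 320.8]
contact_force: [0.6, -0.1, -2.0]
eef_pos: [616.5, 130.8, 313.7]
clock: 38.15
eef_pos: [619.1, 211.9, 315.0]
tcp_rot: [-3.14, -0.002, 3.065]
contact_force: [0.2, -0.7, -1.3]
opening: 0.611
grasp_force: 32.1
t38.1 p [619.1 211.9 315. ] rpy [-1.799e+02 -1.000e-01  1.756e+02] F [ 0.2 -0.7 -1.3] op 0.611 g 32.1
rot [0. 0. 0.] shift [-0.0016  0.0009  0.144 ]
```

```bash
python3 -m inch '[[-0.001,0.0005,0.015,0,0,0,1],[0,0,0.03,0,0,0,1],[0,0,0.03,0,0,0,1],[0,0,0.025,0,0,0,1],[0,0,0.02,0,0,0,1],[0,0,0.015,0,0,0,1],[0,0,0.008,0,0,0,1],[0,0,0,0,0,0,1]]'|grep -E "eef|conta"; for i in 1 2 3 4 5; do python3 -m inch '[[0,0,0.001,0,0,0,1],[0,0,0,0,0,0,1]]'|grep -E "eef|conta"; done
```

```text
eef_pos: [620.4, 212.0, 172.2]
contact_force: [0.3, 0.5, -0.5]
eef_pos: [621.5, 212.9, 173.4]
contact_force: [-0.1, -0.2, -1.6]
eef_pos: [621.1, 212.9, 171.9]
contact_force: [0.8, -0.1, -1.9]
eef_pos: [620.8, 212.8, 170.4]
contact_force: [0.3, 0.6, -2.2]
eef_pos: [620.8, 212.8, 169.2]
contact_force: [-0.6, -0.1, -1.7]
eef_pos: [620.8, 212.8, 168.2]
contact_force: [0.1, 0.4, -2.2]
```

```bash
for i in 1 2 3; do python3 -m inch '[[0,0,0.001,0,0,0,1],[0,0,0,0,0,0,1]]'|grep -E "eef|conta"; done
```

```text
eef_pos: [620.8, 212.8, 167.2]
contact_force: [0.5, -0.7, -1.8]
eef_pos: [620.9, 212.8, 166.4]
contact_force: [-0.4, -0.3, -1.3]
eef_pos: [621.0, 212.8, 166.1]
contact_force: [-3.3, -0.7, 4.3]
```

```bash
python3 -m inch '[[0,0,0,0,0,0,-0.5],[0,0,0,0,0,0,-1],[0,0,0,0,0,0,-1],[0,0,0,0,0,0,-1],[0,0,-0.02,0,0,0,-1],[0,0,-0.04,0,0,0,-1],[0,0,-0.05,0,0,0,-1],[0,0,-0.03,0,0,0,-1]]'|grep -E "eef|open"; python3 -m inch '[[0.008,-0.03,0,0,0,0,-1],[0.012,-0.045,0,0,0,0,-1],[0.012,-0.045,0,0,0,0,-1],[0.012,-0.045,0,0,0,0,-1],[0.012,-0.045,0,0,0,0,-1],[0.012,-0.045,0,0,0,0,-1],[0.012,-0.045,0,0,0,0,-1],[0.012,-0.045,0,0,0,0,-1]]' | grep eef; python3 -m inch '[[0.012,-0.045,0.02,0,0,0,-1],[0.012,-0.045,0.03,0,0,0,-1],[0.01,-0.035,0.03,0,0,0,-1],[0.004,-0.01,0.03,0,0,0,-1],[0,0,0,0,0,0,-1],[0,0,0,0,0,0,-1]]' | grep eef
python3 - <<'E'
from fit import *
f=eyes.grab_frame("top"); g=eyes.grab_frame("side"); A=(f,gm(f));B=(g,gm(g))
for n,x0,h,rad in [("B",(583,-349),80,27),("C",(454,-257),80,27)]:
    print(n,*[vessel(s,x0,h,rad)[0].round(1) for s in ([A],[B],[A,B])])
plan(454,-256,58)
crop(g,215,325,205,305,5,"sx.png");crop(g,245,305,85,185,5,"tx.png")
cv2.imwrite("pics/st11.png",np.hstack([cv2.imread("pics/sx.png"),cv2.imread("pics/tx.png")])[:,:800])
E
```

```text
eef_pos: [621.8, 213.0, 309.2]
opening: 0.997
eef_pos: [501.8, -125.8, 305.6]
eef_pos: [456.2, -250.8, 198.9]
B [ 525.9 -401.7] [ 584.1 -352.4] [ 585.5 -353.4]
C [ 445.7 -230.4] [ 457.1 -256.9] [ 457.  -256.7]
t42.9 p [ 457.5 -250.7  200.2] rpy [-1.800e+02  1.000e-01  1.757e+02] F [ 0.1  0.5 -0.8] op 1.001 g 0.0
rot [0. 0. 0.] shift [ 0.0034 -0.0055  0.1422]
```

View pics/st11.png

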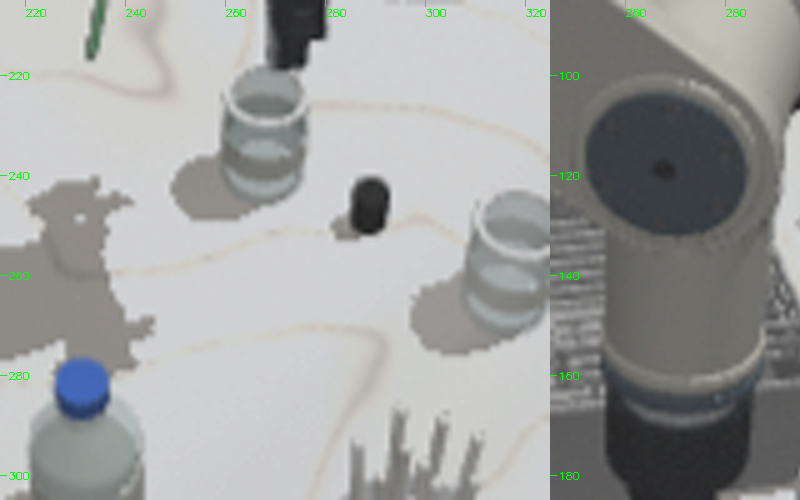

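Beaker C was knocked: its rim is now at (268,224) instead of (267,235); B is unchanged at (318,250). I'll re-measure it with the fit.

Run:
```python
from fit import *
f=eyes.grab_frame("top"); g=eyes.grab_frame("side"); A=(f,gm(f));B=(g,gm(g))
print(plane(g,268,224,80),vessel([B],(479,-206),80,27),vessel([A],(479,-206),80,27)); print(vessel([B],(584,-352),80,27)); plan(478,-203,200)
```

```text
[ 471.0105754  -220.06790999   80.        ] (array([ 474.86056917, -210.40888865]), np.float64(149.4519267367071)) (array([ 490.69859724, -224.39016151]), np.float64(196.0765597845704))
(array([ 584.07113695, -352.18342915]), np.float64(110.90678860792303))
t43.0 p [ 457.5 -250.6  200.2] rpy [-1.799e+02  1.000e-01  1.757e+02] F [-0.   0.4 -0.5] op 1.000 g 0.0
rot [0. 0. 0.] shift [-0.0169  0.049   0.0002]
```

```bash
python3 -m inch '[[-0.02,-0.013,0,0,0,0,-1],[-0.03,-0.02,0,0,0,0,-1],[-0.03,-0.02,0,0,0,0,-1],[-0.03,-0.02,0,0,0,0,-1],[-0.017,-0.01,0,0,0,0,-1],[-0.005,-0.003,0,0,0,0,-1],[0,0,0,0,0,0,-1],[0,0,0,0,0,0,-1]]' | grep eef
python3 - <<'E'
from fit import *
f=eyes.grab_frame("top"); g=eyes.grab_frame("side"); A=(f,gm(f));B=(g,gm(g))
for n,s in (("s",[B]),("t",[A]),("st",[A,B])): print(n,[ (vessel(s,x,80,27)) for x in((475,-212),)])
plan(582.5,-347,58)
crop(g,235,345,185,285,4,"sx.png");crop(f,240,325,120,220,4,"tx.png")
cv2.imwrite("pics/st12.png",np.hstack([cv2.imread("pics/sx.png"),cv2.imread("pics/tx.png")]))
E
```

```text
eef_pos: [580.7, -345.8, 198.8]
s [(array([ 470.74942293, -220.91776846]), np.float64(132.99815208950346))]
t [(array([ 479.81295788, -203.60690623]), np.float64(96.23688211219124))]
st [(array([ 475.54883995, -218.10585121]), np.float64(160.07289878293355))]
t43.9 p [ 580.6 -346.   198.9] rpy [180.   -0.  175.6] F [-0.   0.6 -0.4] op 0.998 g 0.0
rot [0. 0. 0.] shift [-0.0021 -0.0009  0.1409]
```

View pics/st12.png

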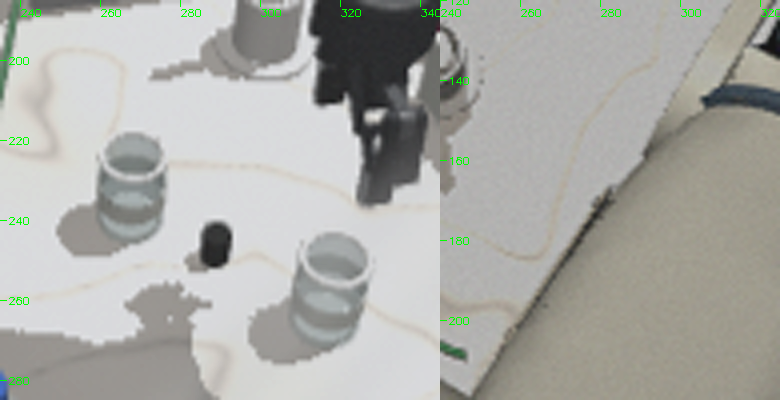

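C's rim is at (267.8,224), i.e. about (470,-216) after bias correction; B's rim at (318,250). The gripper's near finger (329,236) is set for B. Grasping B.

```bash
python3 -m inch '[[-0.002,-0.001,0.02,0,0,0,-1],[0,0,0.025,0,0,0,-1],[0,0,0.025,0,0,0,-1],[0,0,0.02,0,0,0,-1],[0,0,0.02,0,0,0,-1],[0,0,0.018,0,0,0,-1],[0,0,0.012,0,0,0,-1],[0,0,0,0,0,0,-1]]'|grep -E "eef|conta"; python3 -m inch '[[0,0,0,0,0,0,0.2],[0,0,0,0,0,0,0.4],[0,0,0,0,0,0,0.6],[0,0,0,0,0,0,1],[0,0,0,0,0,0,1],[0,0,0,0,0,0,1],[0,0,0,0,0,0,1]]' 30; python3 -m inch '[[0,0,-0.01,0,0,0,1],[0,0,-0.025,0,0,0,1],[0,0,-0.04,0,0,0,1],[0,0,-0.045,0,0,0,1],[0,0,-0.045,0,0,0,1],[0,0,-0.045,0,0,0,1],[0,0,-0.035,0,0,0,1],[0,0,-0.015,0,0,0,1]]' | grep -E "eef|conta";python3 -c "
from h import *
plan(522.6,113.7,171)"
```

```text
eef_pos: [582.1, -347.3, 56.9]
contact_force: [0.0, 0.3, -0.4]
clock: 45.35
eef_pos: [583.9, -348.4, 59.9]
tcp_rot: [-3.141, 0.002, 3.065]
contact_force: [-0.6, -0.6, 7.9]
opening: 0.635
grasp_force: 31.5
eef_pos: [584.1, -348.5, 323.3]
contact_force: [1.0, 0.4, -1.9]
t46.1 p [ 584.1 -348.5  323.3] rpy [-179.9    0.3  175.6] F [ 1.   0.4 -1.9] op 0.633 g 32.4
rot [0. 0. 0.] shift [0.0974 0.4565 0.1507]
```

```bash
python3 -m inch '[[0.006,0.025,0,0,0,0,1],[0.009,0.045,0,0,0,0,1],[0.009,0.045,0,0,0,0,1],[0.009,0.045,0,0,0,0,1],[0.01,0.045,0,0,0,0,1],[0.01,0.045,0,0,0,0,1],[0.01,0.045,0,0,0,0,1],[0.01,0.045,0,0,0,0,1]]' |grep eef; python3 -m inch '[[0.009,0.045,0,0,0,0,1],[0.009,0.042,0,0,0,0,1],[0.006,0.022,0,0,0,0,1],[0,0.0075,0,0,0,0,1],[0,0,0,0,0,0,1],[0,0,0,0,0,0,1]]'; python3 -c "
from h import *
plan(522.6,113.7,175)"
```

```text
eef_pos: [535.1, -1.7, 317.5]
clock: 47.55
eef_pos: [521.3, 113.8, 318.0]
tcp_rot: [-3.141, -0.001, 3.065]
contact_force: [0.4, -0.6, -1.8]
opening: 0.639
grasp_force: 32.5
t47.5 p [521.3 113.8 318. ] rpy [-180.    -0.   175.6] F [ 0.4 -0.6 -1.8] op 0.639 g 32.5
rot [0. 0. 0.] shift [-1.40e-03  1.00e-04  1.43e-01]
```

```bash
python3 -m inch '[[-0.001,0,0.015,0,0,0,1],[0,0,0.03,0,0,0,1],[0,0,0.03,0,0,0,1],[0,0,0.025,0,0,0,1],[0,0,0.02,0,0,0,1],[0,0,0.015,0,0,0,1],[0,0,0.008,0,0,0,1],[0,0,0,0,0,0,1]]'|grep -E "eef|conta"; for i in 1 2 3 4 5; do python3 -m inch '[[0,0,0.001,0,0,0,1],[0,0,0,0,0,0,1]]'|grep -E "eef|conta"; done
```

```text
eef_pos: [522.0, 113.4, 174.6]
contact_force: [0.6, -0.8, -1.4]
eef_pos: [523.0, 114.4, 175.4]
contact_force: [0.5, -0.6, -1.0]
eef_pos: [522.6, 114.6, 174.0]
contact_force: [0.1, 0.5, -1.7]
eef_pos: [522.4, 114.6, 172.6]
contact_force: [-0.3, 0.0, -1.8]
eef_pos: [522.3, 114.6, 171.5]
contact_force: [0.6, -1.0, -2.1]
eef_pos: [522.3, 114.5, 170.4]
contact_force: [1.1, 0.3, -1.1]
```

```bash
for i in 1 2 3; do python3 -m inch '[[0,0,0.001,0,0,0,1],[0,0,0,0,0,0,1]]'|grep -E "eef|conta"; done
```

```text
eef_pos: [522.3, 114.5, 169.4]
contact_force: [-0.0, 0.9, -2.1]
eef_pos: [522.5, 114.5, 168.8]
contact_force: [-0.8, -0.5, 2.0]
eef_pos: [522.6, 114.5, 168.4]
contact_force: [-2.2, -2.4, 9.6]
```

```bash
python3 -m inch '[[0,0,0,0,0,0,-0.5],[0,0,0,0,0,0,-1],[0,0,0,0,0,0,-1],[0,0,0,0,0,0,-1],[0,0,-0.02,0,0,0,-1],[0,0,-0.04,0,0,0,-1],[0,0,-0.05,0,0,0,-1],[0,0,-0.03,0,0,0,-1]]'|grep -E "eef|open"
python3 - <<'E'
from fit import *
f=eyes.grab_frame("top"); g=eyes.grab_frame("side"); A=(f,gm(f));B=(g,gm(g))
for n,s in (("s",[B]),("t",[A]),("st",[A,B])): print(n,vessel(s,(470,-216),80,27))
plan(470,-216,200)
E
```

```text
eef_pos: [523.2, 114.7, 311.0]
opening: 1.001
s (array([ 470.68970575, -220.99424459]), np.float64(122.4377717117026))
t (array([ 468.70880325, -212.04758033]), np.float64(148.25340554052858))
st (array([ 468.50351013, -214.02960069]), np.float64(248.79361520381053))
t50.9 p [524.6 115.  312.4] rpy [179.9   0.4 175.6] F [ 0.4 -0.1 -1.4] op 0.997 g 0.0
rot [0. 0. 0.] shift [ 0.03   -0.3345  0.1114]
```

```bash
python3 -m inch '[[0.002,-0.03,0,0,0,0,-1],[0.004,-0.045,0,0,0,0,-1],[0.004,-0.045,0,0,0,0,-1],[0.004,-0.045,0,0,0,0,-1],[0.004,-0.045,0,0,0,0,-1],[0.004,-0.045,0,0,0,0,-1],[0.004,-0.045,0.02,0,0,0,-1],[0.004,-0.034,0.04,0,0,0,-1]]'|grep eef; python3 -m inch '[[0,0,0.04,0,0,0,-1],[0,0,0.014,0,0,0,-1],[0,0,0,0,0,0,-1],[0,0,0,0,0,0,-1]]'|grep eef; python3 -c "
from h import *
plan(469.5,-216,58)"
```

```text
eef_pos: [467.9, -217.6, 250.4]
eef_pos: [467.2, -214.4, 195.4]
t52.0 p [ 467.2 -214.4  195.4] rpy [180.   -0.  175.6] F [ 0.1 -0.4 -0.1] op 1.000 g 0.0
rot [0. 0. 0.] shift [-0.0026 -0.0014  0.1374]
```

```bash
python3 -m inch '[[-0.0025,-0.0015,0.02,0,0,0,-1],[0,0,0.025,0,0,0,-1],[0,0,0.025,0,0,0,-1],[0,0,0.02,0,0,0,-1],[0,0,0.02,0,0,0,-1],[0,0,0.016,0,0,0,-1],[0,0,0.011,0,0,0,-1],[0,0,0,0,0,0,-1]]'|grep -E "eef|conta"; python3 -m inch '[[0,0,0,0,0,0,0.2],[0,0,0,0,0,0,0.4],[0,0,0,0,0,0,0.6],[0,0,0,0,0,0,1],[0,0,0,0,0,0,1],[0,0,0,0,0,0,1],[0,0,0,0,0,0,1]]' 30; python3 -m inch '[[0,0,-0.01,0,0,0,1],[0,0,-0.025,0,0,0,1],[0,0,-0.04,0,0,0,1],[0,0,-0.045,0,0,0,1],[0,0,-0.045,0,0,0,1],[0,0,-0.045,0,0,0,1],[0,0,-0.035,0,0,0,1],[0,0,-0.015,0,0,0,1]]' | grep -E "eef|conta";python3 -c "
from h import *
plan(531,219.5,175)"
```

```text
eef_pos: [469.7, -215.9, 58.3]
contact_force: [-0.2, -0.5, 0.4]
clock: 53.55
eef_pos: [470.4, -216.5, 59.8]
tcp_rot: [-3.141, 0.002, 3.065]
contact_force: [-0.7, 0.3, 5.6]
opening: 0.633
grasp_force: 30.7
eef_pos: [470.5, -216.6, 323.6]
contact_force: [-0.7, 0.2, -1.3]
t54.4 p [ 470.5 -216.6  323.6] rpy [-179.9    0.3  175.6] F [-0.7  0.2 -1.3] op 0.629 g 32.2
rot [0. 0. 0.] shift [-0.0261  0.4398  0.1478]
```

```bash
python3 -m inch '[[-0.002,0.025,0,0,0,0,1],[-0.002,0.045,0,0,0,0,1],[-0.003,0.045,0,0,0,0,1],[-0.003,0.045,0,0,0,0,1],[-0.003,0.045,0,0,0,0,1],[-0.003,0.045,0,0,0,0,1],[-0.003,0.045,0,0,0,0,1],[-0.003,0.045,0,0,0,0,1]]' |grep eef; python3 -m inch '[[-0.002,0.045,0,0,0,0,1],[-0.002,0.03,0,0,0,0,1],[0,0.018,0,0,0,0,1],[0,0.007,0,0,0,0,1],[0,0,0,0,0,0,1],[0,0,0,0,0,0,1]]'; python3 -c "
from h import *
plan(531,219.5,175)"
```

```text
eef_pos: [517.1, 123.0, 319.7]
clock: 55.75
eef_pos: [529.1, 219.3, 318.7]
tcp_rot: [-3.141, -0.0, 3.064]
contact_force: [0.0, -0.3, -0.5]
opening: 0.631
grasp_force: 32.3
t55.8 p [529.1 219.3 318.7] rpy [-180.    -0.   175.6] F [ 0.  -0.3 -0.5] op 0.631 g 32.3
rot [0. 0. 0.] shift [-0.0019  0.0005  0.1437]
```

```bash
python3 -m inch '[[0,0,0.015,0,0,0,1],[0,0,0.03,0,0,0,1],[0,0,0.03,0,0,0,1],[0,0,0.025,0,0,0,1],[0,0,0.02,0,0,0,1],[0,0,0.015,0,0,0,1],[0,0,0.01,0,0,0,1],[0,0,0,0,0,0,1]]'|grep -E "eef|conta"; for i in 1 2 3 4 5 ; do python3 -m inch '[[0,0,0.001,0,0,0,1],[0,0,0,0,0,0,1]]'|grep -E "eef|conta"; done
```

```text
eef_pos: [528.6, 219.2, 172.6]
contact_force: [0.3, 0.5, -0.6]
eef_pos: [529.8, 220.5, 173.5]
contact_force: [0.2, -0.7, -0.9]
eef_pos: [529.4, 220.6, 172.0]
contact_force: [0.4, 0.3, -0.3]
eef_pos: [529.2, 220.6, 170.6]
contact_force: [0.1, 0.1, -1.6]
eef_pos: [529.1, 220.5, 169.4]
contact_force: [-0.4, -0.5, -2.0]
eef_pos: [529.3, 220.6, 168.7]
contact_force: [-1.3, -0.2, -0.1]
```

```bash
python3 -m inch '[[0,0,0.0005,0,0,0,1],[0,0,0,0,0,0,-0.5],[0,0,0,0,0,0,-1],[0,0,0,0,0,0,-1],[0,0,0,0,0,0,-1],[0,0,-0.02,0,0,0,-1],[0,0,-0.05,0,0,0,-1],[0,0,-0.05,0,0,0,-1]]'|grep -E "eef|open"; python3 -m inch '[[0.01,0.01,-0.03,0,0,0,-1],[0.02,0.025,0,0,0,0,-1],[0.02,0.03,0,0,0,0,-1],[0.02,0.03,0,0,0,0,-1],[0.012,0.02,0.03,0,0,0,-1],[0,0,0.04,0,0,0,-1],[0,0,0.035,0,0,0,-1],[0,0,0.015,0,0,0,-1]]'|grep eef; python3 -m inch '[[0,0,0,0,0,0,-1],[0,0,0,0,0,0,-1]]'|grep eef
python3 - <<'E'
from h import *
plan(456,342,141)
g=eyes.grab_frame("side"); f=eyes.grab_frame("top")
crop(g,205,305,75,185,5,"sx.png");crop(f,100,158,105,215,5,"tx.png")
cv2.imwrite("pics/st13.png",np.hstack([cv2.imread("pics/sx.png"),cv2.imread("pics/tx.png")]))
E
```

```text
eef_pos: [528.4, 220.2, 288.6]
opening: 1.004
eef_pos: [454.5, 340.6, 194.7]
eef_pos: [456.5, 341.6, 198.5]
t59.4 p [456.5 341.6 198.5] rpy [180.    0.  175.6] F [ 0.4  0.4 -0.1] op 1.001 g 0.0
rot [0. 0. 0.] shift [0.0005 0.0003 0.0575]
```

View pics/st13.png

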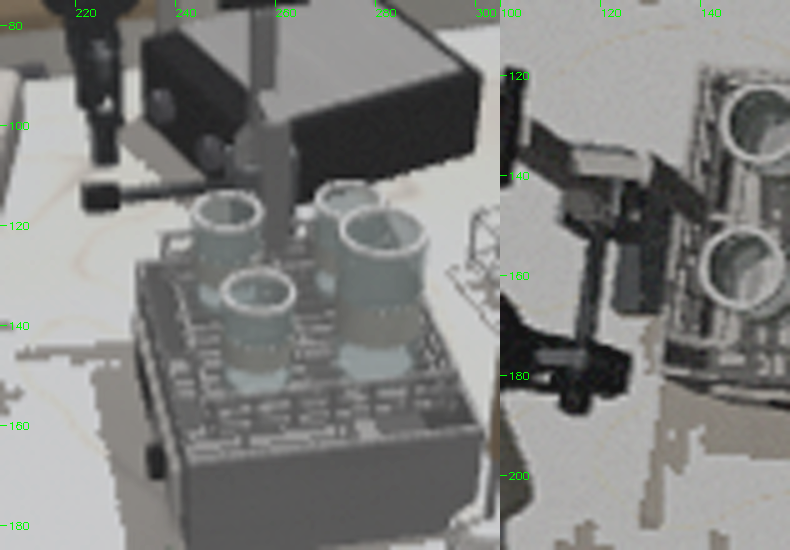

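All four vessels stand upright in the raised basket (rims at (249,118), (256,133), (274,115), (281,121) in the side view); the lever grip is at (225,114), just under the finger at (226,107). Descending on the lever grip.

```bash
python3 -m inch '[[0.002,0,0.015,0,0,0,-1],[0,0,0.02,0,0,0,-1],[0,0,0.015,0,0,0,-1],[0,0,0.007,0,0,0,-1],[0,0,0,0,0,0,-1],[0,0,0,0,0,0,0.2],[0,0,0,0,0,0,0.6],[0,0,0,0,0,0,1]]' 20; python3 -m inch '[[0,0,0,0,0,0,1],[0,0,0,0,0,0,1],[0,0,0,0,0,0,1],[0,0,0,0,0,0,1],[0,0,0,0,0,0,1]]'
```

```text
clock: 60.25
eef_pos: [454.7, 341.9, 141.9]
tcp_rot: [3.141, 0.001, 3.065]
contact_force: [0.1, 0.3, 0.6]
opening: 0.514
grasp_force: 0.0
clock: 60.75
eef_pos: [454.1, 340.1, 141.0]
tcp_rot: [-3.139, -0.0, 3.065]
contact_force: [0.4, -7.2, 3.2]
opening: 0.181
grasp_force: 25.5
```

```bash
python3 -m inch '[[0,-0.0015,0,0,0,0,1],[-0.0002,0,-0.0059,0,0,0,1],[-0.0005,0,-0.0058,0,0,0,1],[-0.0007,0,-0.0058,0,0,0,1],[-0.001,0,-0.0058,0,0,0,1],[-0.0013,0,-0.0057,0,0,0,1],[-0.0016,0,-0.0056,0,0,0,1]]'; python3 -m inch '[[-0.0018,0,-0.0055,0,0,0,1],[-0.0021,0,-0.0055,0,0,0,1],[-0.0024,0,-0.0053,0,0,0,1],[-0.0026,0,-0.0052,0,0,0,1],[0,0,0,0,0,0,1],[0,0,0,0,0,0,1],[0,0,0,0,0,0,1],[0,0,0,0,0,0,1]]'; python3 -m inch '[[0,0,0,0,0,0,1],[0,0,0,0,0,0,1],[0,0,0,0,0,0,1],[0,0,0,0,0,0,1],[0,0,0,0,0,0,1],[0,0,0,0,0,0,1],[0,0,0,0,0,0,1],[0,0,0,0,0,0,1]]';python3 -m inch '[[0,0,0,0,0,0,1],[0,0,0,0,0,0,1],[0,0,0,0,0,0,1],[0,0,0,0,0,0,1],[0,0,0,0,0,0,1],[0,0,0,0,0,0,1],[0,0,0,0,0,0,1],[0,0,0,0,0,0,1]]'
python3 - <<'E'
from h import *
g=eyes.grab_frame("side"); f=eyes.grab_frame("top")
crop(g,205,315,70,190,5,"sx.png")
cv2.imwrite("pics/s14.png",cv2.imread("pics/sx.png"))
E
```

```text
clock: 61.45
eef_pos: [459.3, 339.5, 176.1]
tcp_rot: [-3.141, -0.0, 3.065]
contact_force: [1.1, -2.8, -3.3]
opening: 0.183
grasp_force: 24.0
clock: 62.25
eef_pos: [468.3, 338.8, 197.6]
tcp_rot: [-3.141, -0.0, 3.065]
contact_force: [-1.1, -6.0, -0.1]
opening: 0.184
grasp_force: 24.2
clock: 63.05
eef_pos: [468.3, 338.8, 197.6]
tcp_rot: [-3.141, 0.0, 3.065]
contact_force: [-2.3, -5.2, -0.2]
opening: 0.179
grasp_force: 24.2
clock: 63.85
eef_pos: [468.3, 338.8, 197.6]
tcp_rot: [-3.141, 0.0, 3.065]
contact_force: [-1.6, -4.7, 0.0]
opening: 0.177
grasp_force: 24.2
```

View pics/s14.png

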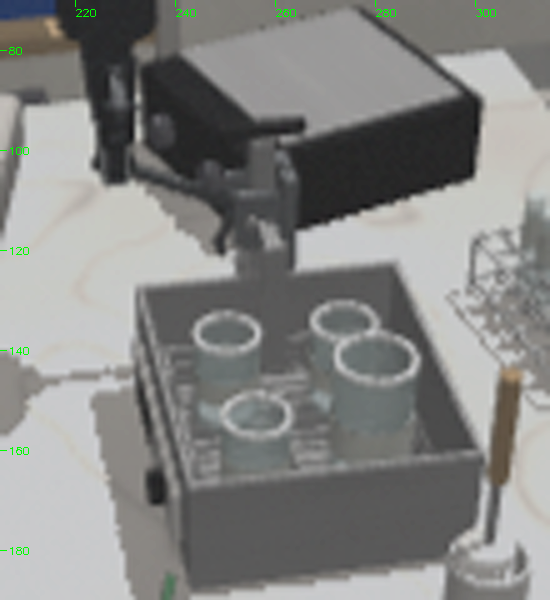

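The basket is fully down: T handle back at (258,95), four vessels upright in it, brush standing in the holder at (304,160). Lowering the lever and releasing.

```bash
python3 -m inch '[[0.0026,0,0.0052,0,0,0,1],[0.0024,0,0.0053,0,0,0,1],[0.0021,0,0.0055,0,0,0,1],[0.0018,0,0.0055,0,0,0,1],[0.0016,0,0.0056,0,0,0,1],[0.0013,0,0.0057,0,0,0,1],[0.001,0,0.0058,0,0,0,1],[0.0007,0,0.0058,0,0,0,1]]'|grep -E "eef|conta"; python3 -m inch '[[0.0005,0,0.0058,0,0,0,1],[0.0002,0,0.005,0,0,0,1],[0,0,0,0,0,0,0.4],[0,0,0,0,0,0,-1],[0,0,0,0,0,0,-1],[0,0,0,0,0,0,-1],[0,0,0,0,0,0,-1],[0,0,0,0,0,0,-1]]';python3 -m inch '[[0,0,-0.015,0,0,0,-1],[0,0,-0.03,0,0,0,-1],[0,0,-0.04,0,0,0,-1],[0,0,-0.03,0,0,0,-1],[0,0,-0.01,0,0,0,-1],[0,0,0,0,0,0,-1],[0,0,0,0,0,0,-1],[0,0,0,0,0,0,-1]]'
python3 - <<'E'
from h import *
g=eyes.grab_frame("side"); cv2.imwrite("pics/last.png",g["img"]); b=cv2.imread("pics/side0.png")
d=np.abs(g["img"].astype(int)-b).max(2)
for n,(x0,x1,y0,y1) in dict(reagent=(215,250,272,320),pip1=(275,312,288,348),pip2=(322,365,288,348),brush=(290,320,140,205),lever=(220,262,90,120)).items(): print(n,(d[y0:y1,x0:x1]>40).mean().round(3))
r.sign_off()
E
```

```text
eef_pos: [454.8, 339.9, 153.1]
contact_force: [-2.0, -5.3, 1.4]
clock: 65.55
eef_pos: [454.2, 340.3, 142.1]
tcp_rot: [3.141, 0.0, 3.065]
contact_force: [-0.2, -0.1, -0.9]
opening: 0.998
grasp_force: 0.0
clock: 66.35
eef_pos: [453.4, 339.6, 265.2]
tcp_rot: [-3.14, -0.002, 3.065]
contact_force: [-0.1, -1.0, -0.8]
opening: 1.0
grasp_force: 0.0
reagent 0.0
pip1 0.0
pip2 0.0
brush 0.025
lever 0.013
the job is handed in; nothing more can be done
```

The job is done and handed in at 66 s: jar scrubbed, the jar and all three beakers upright in the lowered basket, brush standing in its holder, and the bottle and pipette cups unmoved in the camera image.

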